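Tip out the orange parts skip

ROBOT

A 7-joint arm with a two-finger parallel gripper is mounted at the origin on the work surface. World frame = base frame: x ahead of the robot, y to its left, z up, the work surface at z = 0. Lengths are in m, angles in rad, forces in N, time in s.
With the tool pointing down it reaches from about 0.4 to 0.85 m from the base axis. Payload 10.4 kg.
Tool frame: the origin (TCP) lies between the finger pads; the fingertips stand tcp_to_tips ahead of it and the grasp point (between the pads) lies 8 mm behind it (tcp_to_tips is the distance from the TCP to the fingertips, in m); z points along the fingers, y is the line along which they close (so a half turn about z gives the same grasp; the last joint's range is limited). The gripper opens to 85 mm and grips with 20 to 120 N. Pads are 22 mm wide; open, the fingers measure 114 mm over their backs; the gripper's body (76 mm by 85 mm) begins 54 mm behind the grasp point. The pads swing forward as they close: fully open they stand 13 mm farther back than shut.
Start: joints at [1.121, 0.332, -0.065, 1.46, 0.022, 1.35, -0.088], TCP at [0.259, -0.569, 0.242] pointing down, gripper open.
Joint ranges: [-2.6, 2.6], [-0.5, 2.12], [-1.47, 1.34], [0.16, 2.42], [-1.27, 4.41], [0.06, 2.06], [-2.6, 2.6]. Speed limits (rad/s): [2.22, 2.22, 2.79, 2.79, 3.14, 3.14, 3.14].

INTERFACE

Orientations are given as a unit quaternion [x, y, z, w].
In Python, from workcell import * gives the robot as it stands.
- The arm moves only by the tool apply_moves, never from a script. Its argument "rows" is a list of rows, each an object of numbers: "x", "y", "z": the shift along the tool's x, y, z in mm; "ax", "ay", "az": the turn, a rotation vector about the tool's x, y, z in degrees; "gripper": the closure, from 0 (fully open) to 1 (shut). A call has 1 to 5 rows; each row shifts and turns the commanded pose from where the row before left it, along the tool's axes as they then stand; what a row does not reach is not made up. A row lasts 1/12 s, in which the tool goes at most 41.7 mm and 7.16 degrees, less where a joint would pass 70% of its speed; a pose out of reach is approached as far as the arm can. A call with a gripper value outside its range is refused whole. The fingers move at their own pace and stop on an object; "newtons" is the grip in N (left out, the last holds). Time passes only in rows, so rows that do not move let the fingers close. It gives the time, the measured TCP pose, the force, the opening and the grip force at its end, in the units of the state.
- get_obs(): the state, without advancing time (a new reading comes with each control period).
- camera(name): name is "scene" or "top" or "wrist"; returns a dict with "color" (420x560x3 uint8, red, green, blue), "fov_y" (degrees; the focal length in pixels is half the picture's height over the tangent of half this angle, whatever the lens; pixels are square), "cx", "cy" (the principal point, pixels), "rvec" (rotation vector, rad) and "tvec" (3), from world to camera coordinates, as OpenCV has them. Camera axes: x right, y down, z forward; pixel columns grow to the right and rows downward; lengths in m; the calibration is good to about 2 mm. A picture is of the moment at which its call begins. There is no depth.
- hand_in(): hands the job in; it is judged then, once.
The state is a dict: "clock": time; "joint_pos": joint angles; "joint_velocities": joint speeds; "tau": joint torques, N m; "position": TCP position; "ee_rot": TCP orientation; "ft_force": force on the tool from outside, world axes, zero at the start; "torque": the same for the moment, N m; "grip_width": opening from 0.0 (shut) to 1.0 (fully open); "grasp_force": force on a finger pad.
Only numpy, scipy, OpenCV 4.12 (cv2) and the standard library are available. Lean on these libraries where they do the work, as an engineer would, in place of code of your own. Each camera call takes 0.05 s, during which the arm holds its last target. There are 200 camera calls.

TASK

Lift the handle of the orange skip so that it tips forward over its wheels and the green bearing in it slides out into the tray in front, then lower the skip gently back down onto its legs and let go. Do not touch the bearing itself, and leave the blue skip alone.

Things in the scene. Friction and masses are not known exactly. Their poses are not given: they have to be found in the camera images.
- orange_skip: Orange two-wheeled tip cart, wheels chocked: it only pivots on its axle. Origin mid-axle, 90 mm above bench; x forward (pouring way), y along axle, z up. Level when down. Handle: black round bar 18 mm thick along y, 118 mm free length between side rails, centre at (-260, 0, 30) mm. Lifting it turns the skip about +y, stop at 1.2 rad; load slides out at 0.4-0.8 rad. No spring: unheld, it falls back.
- blue_skip: The same cart in blue with a grey bearing in it; origin, axes and sizes as the orange one; must stay down. Both: 0.9 kg; tub from x = -165 to 0 mm, 150 mm wide, walls 60 mm high above its flat floor, which is at axle height and runs on to x = +45 mm as an open lip; 86 mm free between handle bar and tub; wheels 120 mm across, 224 mm over both.
- bearing: Green cast pillow-block bearing, 0.25 kg, foot 56 x 32 x 12 mm with a 38 mm round housing on it, 38 mm high in all; origin at the centre of its underside, z up through the housing. It starts on the floor of the orange skip's tub.
- tray: Fixed open catch tray lying on the bench under and in front of the orange skip's lip, dark floor and grey walls: 270 mm long (its x, the pouring direction), 150 mm wide, floor 5 mm thick; side walls 45 mm high, far wall 80 mm, near wall 25 mm. Origin on its underside, 25 mm from the near end: walls at x = -25 and 245 mm, y = -75 and 75 mm.
Mind the look-alikes: they are no part of the job. Leave any red or yellow look-alike of the bearing alone.

How it is judged:
On the way, in this order (a step that is already met when the one before it is completed fails the run):
1. the orange skip is tipped forward by its handle, the bearing still in it (angle between orange_skip's own z axis and vertical above 0.2 rad and distance between bearing and orange_skip below 0.17 m).
2. the bearing has slid out into the tray (x of bearing in the frame of tray between -0.025 and 0.245 m and y of bearing in the frame of tray between -0.075 and 0.075 m and z of bearing in the frame of tray below 0.06 m), for 0.2 s.
At the end, for the whole second after the job is handed in: The orange skip is back down on its legs (within 0.06 rad of level) and still, the green bearing lies at rest inside the tray walls (its origin less than 60 mm above the tray's underside), and the blue skip has stayed down (all of step 2 and angle between orange_skip's own z axis and vertical below 0.06 rad and angular speed of orange_skip below 0.1 rad/s and linear speed of bearing below 0.03 m/s); the robot touches nothing.
It fails at once if the orange skip is let fall, or flung, instead of being moved gently (turning faster than 3 rad/s) (angular speed of orange_skip above 3 rad/s).
It fails at once if the robot touches the bearing (contact force between any of the fingers, the arm and bearing above 0.5 N).
It fails at once if the blue skip is lifted (more than 0.05 rad) (angle between blue_skip's own z axis and vertical above 0.05 rad).
It also fails if it takes over 48 s, if anything falls off the work surface, if the arm or the gripper's body presses on something with over 40 N, if the wrist force passes 120 N, or if a joint passes its speed limit or range.

## Working session

There is one attempt and no reset: what is moved stays moved. The work goes in short steps, Python scripts to look and compute and a tool call to move; the robot and the scene stay as the last step left them, time stands still between calls to the robot, and variables do not carry over. Pictures are saved under pics/ and viewed, at most 10 in all, crops included, and the job is handed in when it is done.

Besides the shell and the picture viewer there is one more tool, called after ">>>" in YAML: its name, and indented under it one key for each argument. apply_moves: Moves the arm, as the interface text tells. Its arguments: {"type":"object","properties":{"rows":{"type":"array","items":{"type":"object","properties":{"x":{"type":"number"},"y":{"type":"number"},"z":{"type":"number"},"ax":{"type":"number"},"ay":{"type":"number"},"az":{"type":"number"},"gripper":{"type":"number"}}}},"newtons":{"type":"number"}},"required":["rows"]}

```bash
mkdir -p pics; ls
python3 - <<'E'
from workcell import *
import cv2
o=get_obs(); print({k:o[k] for k in ('clock','position','ee_rot','grip_width','ft_force')})
try: print(tcp_to_tips)
except Exception as e: print(e)
for n in('scene','top'):
    c=camera(n); cv2.imwrite(f'pics/{n}0.png',c['color'][:,:,::-1]); print(n,c['fov_y'],c['cx'],c['cy'],c['rvec'],c['tvec'])
E
```

```text
pics
{'clock': 0.0, 'position': array([ 0.25851619, -0.56862442,  0.24149394]), 'ee_rot': array([ 9.77319497e-01,  2.11768900e-01, -2.06186750e-04, -7.00193357e-04]), 'grip_width': 0.9970649180943955, 'ft_force': array([ 0.29608493,  0.40769212, -0.45405472])}
0.011
scene 43.885658227759805 273.45742960712096 203.69777655292984 [ 2.49759476  0.82049572 -0.21792973] [-0.48331366 -0.23676756  1.18086672]
top 51.938598329400115 277.53346947397137 218.46586618914398 [ 2.15834142 -2.14214507  0.12620962] [0.04654108 0.58132001 1.01926721]
```

View pics/scene0.png

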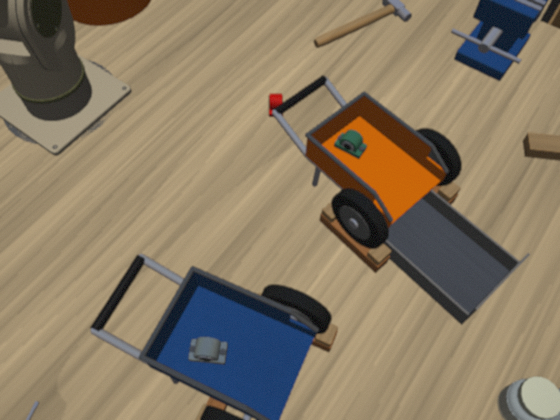

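View pics/top0.png

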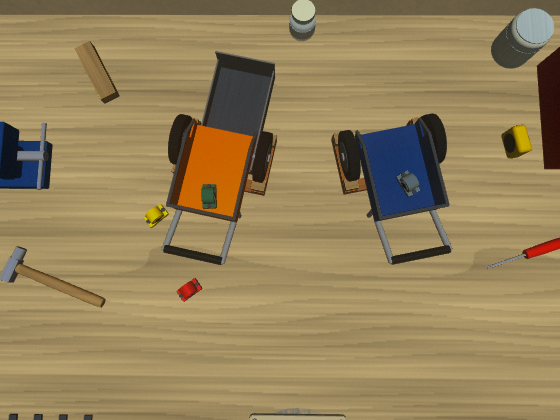

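The top view shows the orange skip at left centre, with its handle bar from about (165,248) to (224,261) and the green bearing at (209,196). The tray lies ahead of it. The blue skip is on the right, with its handle at about (420,254). In the scene view the orange handle runs from (277,110) to (325,80), with the red decoy next to its end.

```bash
cat > h.py <<'E'
from workcell import *
import cv2, numpy as np
def KRT(c):
    f=c['color'].shape[0]/2/np.tan(np.radians(c['fov_y']/2))
    return np.array([[f,0,c['cx']],[0,f,c['cy']],[0,0,1]]),cv2.Rodrigues(np.array(c['rvec'],float))[0],np.array(c['tvec'],float)
def ray(c,p,z):
    K,R,t=KRT(c); o=-R.T@t; d=R.T@np.linalg.solve(K,[p[0],p[1],1]); return o+d*(z-o[2])/d[2]
def proj(c,P):
    K,R,t=KRT(c); q=K@(R@np.array(P)+t); return q[:2]/q[2]
def bar(c,box,thr=50):
    x0,y0,x1,y1=box; m=(c['color'][y0:y1,x0:x1].max(2)<thr).astype(np.uint8)
    n,l,s,ce=cv2.connectedComponentsWithStats(m); i=1+s[1:,4].argmax()
    r=cv2.minAreaRect(np.argwhere(l==i)[:,::-1].astype(np.float32)); b=cv2.boxPoints(r)+[x0,y0]
    if np.linalg.norm(b[0]-b[1])<np.linalg.norm(b[1]-b[2]): e=(b[0]+b[1])/2,(b[2]+b[3])/2
    else: e=(b[1]+b[2])/2,(b[3]+b[0])/2
    return e,r
E
python3 - <<'E'
from h import *
for n,b in(('top',(150,235,240,275)),('scene',(266,70,332,120))):
    c=camera(n); e,r=bar(c,b); print(n,r,e)
    P=[ray(c,p,.12) for p in e]; print(P,np.linalg.norm(P[0]-P[1]),(P[0]+P[1])/2)
    d=P[0]-P[1]; print('bar dir',np.degrees(np.arctan2(d[1],d[0])))
o=get_obs();from scipy.spatial.transform import Rotation as Ro
print(Ro.from_quat(o['ee_rot']).as_matrix().round(3))
E
```

```text
top ((42.29167938232422, 19.174169540405273), (58.34473419189453, 7.481096267700195), 12.407419204711914) (array([163.80064964, 247.90614128]), array([220.78271103, 260.4421978 ]))
[array([0.50196553, 0.3047193 , 0.12      ]), array([0.47496046, 0.17594967, 0.12      ])] 0.13157085554210377 [0.488463   0.24033449 0.12      ]
bar dir 78.15579829684681
scene ((34.93191146850586, 24.882841110229492), (7.229040145874023, 57.670074462890625), 56.02345275878906) (array([324.84383774,  78.76827908]), array([277.01998425, 110.9974041 ]))
[array([0.50291191, 0.30649818, 0.12      ]), array([0.47486586, 0.18099687, 0.12      ])] 0.1285968910004077 [0.48888889 0.24374752 0.12      ]
bar dir 77.40296144739605
[[ 0.91   0.414 -0.   ]
 [ 0.414 -0.91   0.001]
 [-0.    -0.001 -1.   ]]
```

>>> apply_moves:
  rows:
    - {"az": -6.7}
    - {"az": -6.7}
    - {"az": -6.7}
    - {"az": -6.7}
    - {"az": -6.7}

```text
invalid input at $.rows[0]: expected keys x, y, z, ax, ay, az, gripper
```

>>> apply_moves:
  rows:
    - {"az": -6.7}
    - {"az": -6.7}
    - {"az": -6.4}
    - {}
    - {}

```text
invalid input at $.rows[0]: expected keys x, y, z, ax, ay, az, gripper
```

```bash
cat >> h.py <<'E'
from scipy.spatial.transform import Rotation as Ro
def delta(T):
    o=get_obs(); M=Ro.from_quat(o['ee_rot']).as_matrix(); print(o['clock'],o['position'].round(4),M.round(3).tolist()); return (M.T@(np.array(T)-o['position'])*1000).round(1)
E
python3 -c "
from h import *
print(delta([.4885,.242,.23]))"
```

```text
0.2 [ 0.2586 -0.5687  0.2418] [[0.91, 0.414, -0.0], [0.414, -0.91, 0.001], [-0.0, -0.001, -1.0]]
[ 544.9 -642.8   12.3]
```

>>> apply_moves:
  rows:
    - {"x": 0,"y": 0,"z": 0,"ax": 0,"ay": 0,"az": -6.7,"gripper": 0}
    - {"x": 0,"y": 0,"z": 0,"ax": 0,"ay": 0,"az": -6.7,"gripper": 0}
    - {"x": 0,"y": 0,"z": 0,"ax": 0,"ay": 0,"az": -6.7,"gripper": 0}
    - {"x": 0,"y": 0,"z": 0,"ax": 0,"ay": 0,"az": -6.7,"gripper": 0}
    - {"x": 0,"y": 0,"z": 0,"ax": 0,"ay": 0,"az": -6.7,"gripper": 0}

```text
clock: 0.62
position: [0.2587, -0.5689, 0.2421]
ee_rot: [0.873, 0.487, 0.0, -0.0]
ft_force: [0.2, 0.4, 0.0]
grip_width: 1.001
grasp_force: 0.0
```

>>> apply_moves:
  rows:
    - {"x": 0,"y": 0,"z": 0,"ax": 0,"ay": 0,"az": -6.7,"gripper": 0}
    - {"x": 0,"y": 0,"z": 0,"ax": 0,"ay": 0,"az": -6.7,"gripper": 0}
    - {"x": 0,"y": 0,"z": 0,"ax": 0,"ay": 0,"az": -6.4,"gripper": 0}
    - {"x": 20,"y": 2,"z": 0,"ax": 0,"ay": 0,"az": 0,"gripper": 0}
    - {"x": 38,"y": 3,"z": 0,"ax": 0,"ay": 0,"az": 0,"gripper": 0}

```text
clock: 1.03
position: [0.2735, -0.5154, 0.2412]
ee_rot: [0.78, 0.626, -0.0, -0.0]
ft_force: [0.3, 0.3, 0.4]
grip_width: 1.0
grasp_force: 0.0
```

>>> apply_moves:
  rows:
    - {"x": 38,"y": 3,"z": 0,"ax": 0,"ay": 0,"az": 0,"gripper": 0}
    - {"x": 38,"y": 3,"z": 0,"ax": 0,"ay": 0,"az": 0,"gripper": 0}
    - {"x": 38,"y": 3,"z": 0,"ax": 0,"ay": 0,"az": 0,"gripper": 0}
    - {"x": 38,"y": 3,"z": 0,"ax": 0,"ay": 0,"az": 0,"gripper": 0}
    - {"x": 38,"y": 3,"z": 0,"ax": 0,"ay": 0,"az": 0,"gripper": 0}

```text
clock: 1.45
position: [0.331, -0.329, 0.2422]
ee_rot: [0.779, 0.628, -0.0, 0.0]
ft_force: [0.8, -0.7, 0.5]
grip_width: 0.999
grasp_force: 0.0
```

>>> apply_moves:
  rows:
    - {"x": 38,"y": 3,"z": 0,"ax": 0,"ay": 0,"az": 0,"gripper": 0}
    - {"x": 38,"y": 3,"z": 0,"ax": 0,"ay": 0,"az": 0,"gripper": 0}
    - {"x": 38,"y": 3,"z": 0,"ax": 0,"ay": 0,"az": 0,"gripper": 0}
    - {"x": 38,"y": 3,"z": 0,"ax": 0,"ay": 0,"az": 0,"gripper": 0}
    - {"x": 38,"y": 3,"z": 0,"ax": 0,"ay": 0,"az": 0,"gripper": 0}

```text
clock: 1.87
position: [0.3859, -0.1465, 0.2424]
ee_rot: [0.779, 0.628, -0.0, 0.0]
ft_force: [1.0, -0.0, 0.9]
grip_width: 1.0
grasp_force: 0.0
```

```bash
python3 -c "
from h import *
print(delta([.4885,.242,.23]))"
```

```text
1.8667 [ 0.3859 -0.1465  0.2424] [[0.212, 0.977, 0.0], [0.977, -0.212, -0.001], [-0.001, 0.0, -1.0]]
[401.4  17.8  12.1]
```

>>> apply_moves:
  rows:
    - {"x": 38,"y": 1.5,"z": 0,"ax": 0,"ay": 0,"az": 0,"gripper": 0}
    - {"x": 38,"y": 1.5,"z": 0,"ax": 0,"ay": 0,"az": 0,"gripper": 0}
    - {"x": 38,"y": 1.5,"z": 0,"ax": 0,"ay": 0,"az": 0,"gripper": 0}
    - {"x": 38,"y": 1.5,"z": 0,"ax": 0,"ay": 0,"az": 0,"gripper": 0}
    - {"x": 38,"y": 1.5,"z": 0,"ax": 0,"ay": 0,"az": 0,"gripper": 0}

```text
clock: 2.28
position: [0.4335, 0.0376, 0.2425]
ee_rot: [0.779, 0.628, 0.0, 0.001]
ft_force: [0.2, -0.4, 0.1]
grip_width: 1.002
grasp_force: 0.0
```

>>> apply_moves:
  rows:
    - {"x": 38,"y": 1.5,"z": 0,"ax": 0,"ay": 0,"az": 0,"gripper": 0}
    - {"x": 38,"y": 1.5,"z": 0,"ax": 0,"ay": 0,"az": 0,"gripper": 0}
    - {"x": 38,"y": 1.5,"z": 0,"ax": 0,"ay": 0,"az": 0,"gripper": 0}
    - {"x": 25,"y": 1.5,"z": 0,"ax": 0,"ay": 0,"az": 0,"gripper": 0}
    - {"x": 15,"y": 0,"z": 0,"ax": 0,"ay": 0,"az": 0,"gripper": 0}

```text
clock: 2.7
position: [0.472, 0.1883, 0.2423]
ee_rot: [0.778, 0.629, 0.001, -0.001]
ft_force: [0.2, 0.7, -0.4]
grip_width: 0.997
grasp_force: 0.0
```

>>> apply_moves:
  rows:
    - {"x": 0,"y": 0,"z": 0,"ax": 0,"ay": 0,"az": 0,"gripper": 0}
    - {"x": 0,"y": 0,"z": 0,"ax": 0,"ay": 0,"az": 0,"gripper": 0}

```text
clock: 2.87
position: [0.4717, 0.1855, 0.242]
ee_rot: [0.778, 0.628, -0.0, -0.0]
ft_force: [0.3, -0.3, -1.1]
grip_width: 0.998
grasp_force: 0.0
```

```bash
python3 -c "
from h import *
print(delta([.4885,.242,.23]))
c=camera('wrist'); cv2.imwrite('pics/w1.png',c['color'][:,:,::-1]); print(proj(c,[.4885,.242,.12]),proj(c,[.4885+.0125,.242+.0577,.12]),proj(c,[.4885-.0125,.242-.0577,.12]))"
```

```text
2.8667 [0.4717 0.1855 0.242 ] [[0.21, 0.978, -0.001], [0.978, -0.21, 0.0], [0.0, -0.001, -1.0]]
[58.7  4.6 12. ]
[291.06081203 132.26061515] [291.68733426  48.87672391] [290.5250825  203.56089794]
```

View pics/w1.png

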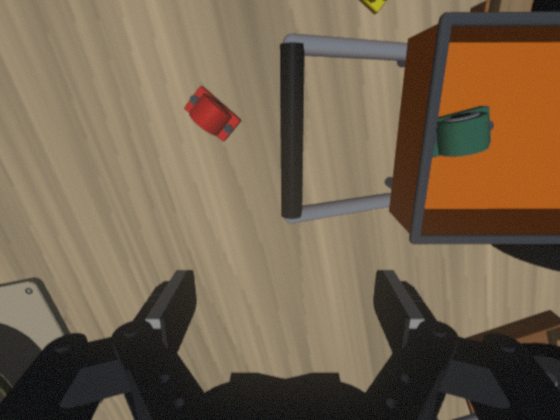

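The wrist view shows the bar upright at column 291, rows 43–217. That matches the projected centre of (291,132). The red look-alike lies off to the left on the bench, well below tip height.

>>> apply_moves:
  rows:
    - {"x": 30,"y": 2.5,"z": 0,"ax": 0,"ay": 0,"az": 0,"gripper": 0}
    - {"x": 28,"y": 2,"z": 0,"ax": 0,"ay": 0,"az": 0,"gripper": 0}
    - {"x": 0,"y": 0,"z": 25,"ax": 0,"ay": 0,"az": 0,"gripper": 0}
    - {"x": 0,"y": 0,"z": 25,"ax": 0,"ay": 0,"az": 0,"gripper": 0}
    - {"x": 0,"y": 0,"z": 0,"ax": 0,"ay": 0,"az": 0,"gripper": 0}

```text
clock: 3.33
position: [0.4872, 0.238, 0.1882]
ee_rot: [0.779, 0.627, -0.003, -0.0]
ft_force: [-1.3, -0.7, -1.0]
grip_width: 0.999
grasp_force: 0.0
```

>>> apply_moves:
  rows:
    - {"x": 0,"y": 0,"z": 25,"ax": 0,"ay": 0,"az": 0,"gripper": 0}
    - {"x": 0,"y": 0,"z": 25,"ax": 0,"ay": 0,"az": 0,"gripper": 0}
    - {"x": 0,"y": 0,"z": 20,"ax": 0,"ay": 0,"az": 0,"gripper": 0}
    - {"x": 0,"y": 0,"z": 10,"ax": 0,"ay": 0,"az": 0,"gripper": 0}
    - {"x": 0,"y": 0,"z": 0,"ax": 0,"ay": 0,"az": 0,"gripper": 0}

```text
clock: 3.75
position: [0.4884, 0.2389, 0.1114]
ee_rot: [0.779, 0.627, -0.001, 0.0]
ft_force: [-0.7, -0.4, 0.8]
grip_width: 0.999
grasp_force: 0.0
```

```bash
python3 -c "
from h import *
print(delta([.4885,.242,.111]))
c=camera('wrist'); cv2.imwrite('pics/w2.png',c['color'][:,:,::-1])"
```

```text
3.75 [0.4884 0.2389 0.1114] [[0.214, 0.977, -0.002], [0.977, -0.214, -0.002], [-0.002, -0.001, -1.0]]
[ 3.  -0.6  0.4]
```

View pics/w2.png

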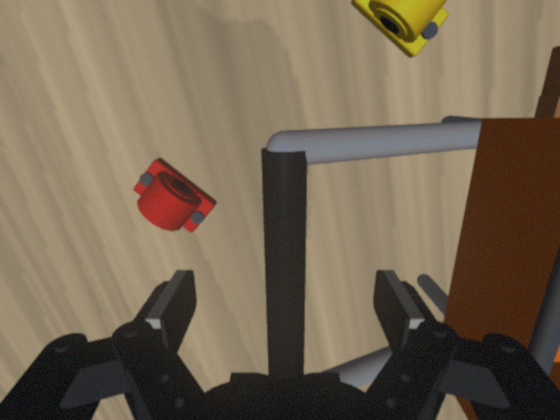

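The bar runs midway between the two fingers, at about column 286, and is clear of both. I'll close the gripper.

>>> apply_moves:
  newtons: 50
  rows:
    - {"x": 0,"y": 0,"z": 0,"ax": 0,"ay": 0,"az": 0,"gripper": 0.4}
    - {"x": 0,"y": 0,"z": 0,"ax": 0,"ay": 0,"az": 0,"gripper": 0.7}
    - {"x": 0,"y": 0,"z": 0,"ax": 0,"ay": 0,"az": 0,"gripper": 1}
    - {"x": 0,"y": 0,"z": 0,"ax": 0,"ay": 0,"az": 0,"gripper": 1}
    - {"x": 0,"y": 0,"z": 0,"ax": 0,"ay": 0,"az": 0,"gripper": 1}

```text
clock: 4.22
position: [0.489, 0.2408, 0.1128]
ee_rot: [0.779, 0.628, 0.0, 0.0]
ft_force: [-0.0, -0.3, 0.6]
grip_width: 0.301
grasp_force: 0.0
```

>>> apply_moves:
  rows:
    - {"x": 0,"y": 0,"z": 0,"ax": 0,"ay": 0,"az": 0,"gripper": 1}
    - {"x": 0,"y": 0,"z": 0,"ax": 0,"ay": 0,"az": 0,"gripper": 1}
    - {"x": 0,"y": 0,"z": 0,"ax": 0,"ay": 0,"az": 0,"gripper": 1}
    - {"x": 0,"y": 0,"z": 0,"ax": 0,"ay": 0,"az": 0,"gripper": 1}
    - {"x": 0,"y": 0,"z": 0,"ax": 0,"ay": 0,"az": 0,"gripper": 1}

```text
clock: 4.63
position: [0.4891, 0.2407, 0.1128]
ee_rot: [0.779, 0.628, 0.0, 0.0]
ft_force: [0.2, -1.6, 5.1]
grip_width: 0.192
grasp_force: 48.7
```

Run:
```python
import numpy as np
def f(t): return np.array([-260*np.cos(t)+30*np.sin(t),-260*np.sin(t)*-1+30*np.cos(t)])
t=np.arange(0,1.01,.05); P=np.array([f(a) for a in t])
# bar-relative increments: forward(+tool y), up(-tool z)
for a,d in zip(t[1:],np.diff(P,axis=0)): print(round(a,2),d.round(1))
```

```text
0.05 [ 1.8 13. ]
0.1 [ 2.5 12.8]
0.15 [ 3.1 12.7]
0.2 [ 3.7 12.5]
0.25 [ 4.4 12.3]
0.3 [ 5.  12.1]
0.35 [ 5.6 11.8]
0.4 [ 6.2 11.5]
0.45 [ 6.7 11.2]
0.5 [ 7.3 10.9]
0.55 [ 7.8 10.5]
0.6 [ 8.3 10.1]
0.65 [8.8 9.7]
0.7 [9.3 9.2]
0.75 [9.7 8.7]
0.8 [10.2  8.2]
0.85 [10.6  7.7]
0.9 [10.9  7.2]
0.95 [11.3  6.6]
1.0 [11.6  6.1]
```

>>> apply_moves:
  rows:
    - {"x": 0,"y": 1,"z": -6.5,"ax": 0,"ay": 0,"az": 0,"gripper": 1}
    - {"x": 0,"y": 1,"z": -6.5,"ax": 0,"ay": 0,"az": 0,"gripper": 1}
    - {"x": 0,"y": 2.5,"z": -12.8,"ax": 0,"ay": 0,"az": 0,"gripper": 1}
    - {"x": 0,"y": 3,"z": -12.7,"ax": 0,"ay": 0,"az": 0,"gripper": 1}
    - {"x": 0,"y": 3.7,"z": -12.5,"ax": 0,"ay": 0,"az": 0,"gripper": 1}

```text
clock: 5.05
position: [0.4994, 0.2385, 0.1637]
ee_rot: [0.778, 0.628, -0.0, -0.0]
ft_force: [7.1, 1.9, -8.7]
grip_width: 0.195
grasp_force: 49.0
```

>>> apply_moves:
  rows:
    - {"x": 0,"y": 4.4,"z": -12.3,"ax": 0,"ay": 0,"az": 0,"gripper": 1}
    - {"x": 0,"y": 5,"z": -12.1,"ax": 0,"ay": 0,"az": 0,"gripper": 1}
    - {"x": 0,"y": 0,"z": 0,"ax": 0,"ay": 0,"az": 0,"gripper": 1}
    - {"x": 0,"y": 0,"z": 0,"ax": 0,"ay": 0,"az": 0,"gripper": 1}

```text
clock: 5.38
position: [0.5082, 0.2367, 0.1885]
ee_rot: [0.778, 0.628, -0.001, -0.0]
ft_force: [-4.8, 1.9, -0.7]
grip_width: 0.19
grasp_force: 49.1
```

```bash
python3 -c "
from h import *
print(delta([.4885,.242,.111]))
c=camera('scene'); cv2.imwrite('pics/s2.png',c['color'][:,:,::-1])"
```

```text
5.3833 [0.5082 0.2367 0.1885] [[0.211, 0.977, -0.001], [0.977, -0.211, -0.0], [-0.001, -0.001, -1.0]]
[  1.1 -20.3  77.6]
```

View pics/s2.png

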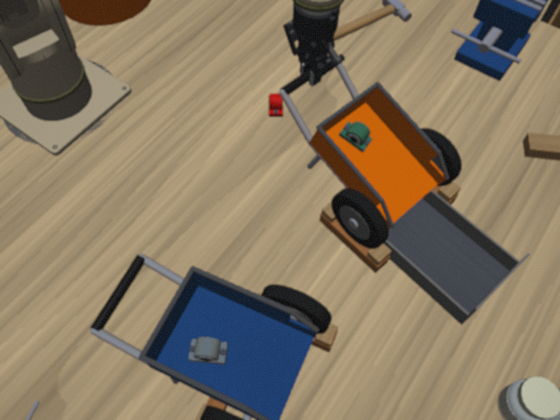

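The skip is tipped to about 0.3 rad in the grip, and the bearing is still in the tub at (356,133). I'll go on tipping, more slowly.

>>> apply_moves:
  rows:
    - {"x": 0,"y": 5.6,"z": -11.8,"ax": 0,"ay": 0,"az": 0,"gripper": 1}
    - {"x": 0,"y": 6.2,"z": -11.5,"ax": 0,"ay": 0,"az": 0,"gripper": 1}
    - {"x": 0,"y": 3.4,"z": -5.6,"ax": 0,"ay": 0,"az": 0,"gripper": 1}
    - {"x": 0,"y": 3.4,"z": -5.6,"ax": 0,"ay": 0,"az": 0,"gripper": 1}
    - {"x": 0,"y": 3.7,"z": -5.4,"ax": 0,"ay": 0,"az": 0,"gripper": 1}

```text
clock: 5.85
position: [0.5281, 0.2324, 0.228]
ee_rot: [0.778, 0.629, -0.002, -0.001]
ft_force: [-14.8, 1.1, 3.9]
grip_width: 0.193
grasp_force: 49.3
```

>>> apply_moves:
  rows:
    - {"x": 0,"y": 3.7,"z": -5.4,"ax": 0,"ay": 0,"az": 0,"gripper": 1}
    - {"x": 0,"y": 3.9,"z": -5.3,"ax": 0,"ay": 0,"az": 0,"gripper": 1}
    - {"x": 0,"y": 3.9,"z": -5.2,"ax": 0,"ay": 0,"az": 0,"gripper": 1}
    - {"x": 0,"y": 4.1,"z": -5.1,"ax": 0,"ay": 0,"az": 0,"gripper": 1}
    - {"x": 0,"y": 4.2,"z": -5,"ax": 0,"ay": 0,"az": 0,"gripper": 1}

```text
clock: 6.27
position: [0.5464, 0.2287, 0.2546]
ee_rot: [0.777, 0.629, -0.003, -0.002]
ft_force: [-18.8, -0.7, 8.8]
grip_width: 0.187
grasp_force: 48.8
```

>>> apply_moves:
  rows:
    - {"x": 0,"y": 4.4,"z": -4.9,"ax": 0,"ay": 0,"az": 0,"gripper": 1}
    - {"x": 0,"y": 4.4,"z": -4.8,"ax": 0,"ay": 0,"az": 0,"gripper": 1}
    - {"x": 0,"y": 4.6,"z": -4.6,"ax": 0,"ay": 0,"az": 0,"gripper": 1}
    - {"x": 0,"y": 4.7,"z": -4.6,"ax": 0,"ay": 0,"az": 0,"gripper": 1}
    - {"x": 0,"y": 0,"z": 0,"ax": 0,"ay": 0,"az": 0,"gripper": 1}

```text
clock: 6.68
position: [0.5645, 0.2248, 0.2754]
ee_rot: [0.778, 0.629, -0.002, -0.001]
ft_force: [-26.0, -4.2, 19.9]
grip_width: 0.189
grasp_force: 49.0
```

```bash
python3 -c "
from h import *
print(delta([.4885,.242,.111]))
c=camera('scene'); cv2.imwrite('pics/s3.png',c['color'][:,:,::-1])"
```

```text
6.6833 [0.5645 0.2248 0.2754] [[0.209, 0.978, -0.006], [0.978, -0.209, -0.001], [-0.002, -0.005, -1.0]]
[  1.2 -77.  164.8]
```

View pics/s3.png

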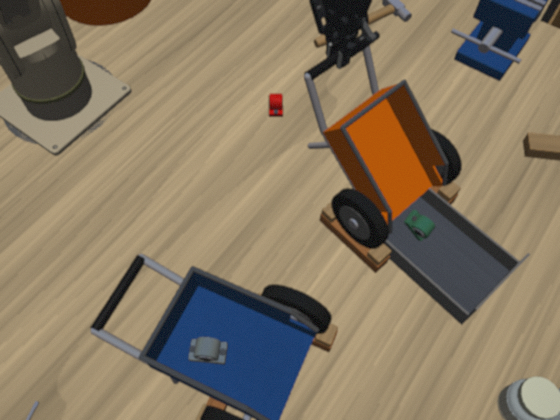

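The bearing is in the tray at (420,225). The tub is empty and still in the grip. I'll lower it along the reversed arc, first easing off the radial force.

>>> apply_moves:
  rows:
    - {"x": 0,"y": -2,"z": -2,"ax": 0,"ay": 0,"az": 0,"gripper": 1}
    - {"x": 0,"y": -4.7,"z": 4.6,"ax": 0,"ay": 0,"az": 0,"gripper": 1}
    - {"x": 0,"y": -4.6,"z": 4.6,"ax": 0,"ay": 0,"az": 0,"gripper": 1}
    - {"x": 0,"y": -8.8,"z": 9.7,"ax": 0,"ay": 0,"az": 0,"gripper": 1}
    - {"x": 0,"y": -8.3,"z": 10.1,"ax": 0,"ay": 0,"az": 0,"gripper": 1}

```text
clock: 7.15
position: [0.5397, 0.23, 0.2463]
ee_rot: [0.778, 0.628, 0.001, 0.0]
ft_force: [-1.4, 1.6, -0.2]
grip_width: 0.19
grasp_force: 50.9
```

>>> apply_moves:
  rows:
    - {"x": 0,"y": -7.8,"z": 10.5,"ax": 0,"ay": 0,"az": 0,"gripper": 1}
    - {"x": 0,"y": -7.3,"z": 10.8,"ax": 0,"ay": 0,"az": 0,"gripper": 1}
    - {"x": 0,"y": -6.7,"z": 11.2,"ax": 0,"ay": 0,"az": 0,"gripper": 1}
    - {"x": 0,"y": -6.2,"z": 11.5,"ax": 0,"ay": 0,"az": 0,"gripper": 1}
    - {"x": 0,"y": -5.6,"z": 11.8,"ax": 0,"ay": 0,"az": 0,"gripper": 1}

```text
clock: 7.57
position: [0.5076, 0.2367, 0.1899]
ee_rot: [0.779, 0.628, 0.001, 0.001]
ft_force: [3.7, 1.7, -2.0]
grip_width: 0.191
grasp_force: 50.1
```

>>> apply_moves:
  rows:
    - {"x": 0,"y": -5,"z": 12.1,"ax": 0,"ay": 0,"az": 0,"gripper": 1}
    - {"x": 0,"y": -4.4,"z": 12.3,"ax": 0,"ay": 0,"az": 0,"gripper": 1}
    - {"x": 0,"y": -3.7,"z": 12.5,"ax": 0,"ay": 0,"az": 0,"gripper": 1}
    - {"x": 0,"y": -1.6,"z": 6.4,"ax": 0,"ay": 0,"az": 0,"gripper": 1}
    - {"x": 0,"y": -1.5,"z": 6.3,"ax": 0,"ay": 0,"az": 0,"gripper": 1}

```text
clock: 7.98
position: [0.4919, 0.2401, 0.1393]
ee_rot: [0.779, 0.628, 0.001, 0.0]
ft_force: [7.2, 0.7, -3.4]
grip_width: 0.19
grasp_force: 48.9
```

>>> apply_moves:
  rows:
    - {"x": 0,"y": -1.3,"z": 6.4,"ax": 0,"ay": 0,"az": 0,"gripper": 1}
    - {"x": 0,"y": -1.2,"z": 6.4,"ax": 0,"ay": 0,"az": 0,"gripper": 1}
    - {"x": 0,"y": 0,"z": 5,"ax": 0,"ay": 0,"az": 0,"gripper": 1}
    - {"x": 0,"y": 0,"z": 0,"ax": 0,"ay": 0,"az": 0,"gripper": 1}

```text
clock: 8.32
position: [0.4892, 0.2406, 0.1213]
ee_rot: [0.779, 0.628, 0.0, 0.0]
ft_force: [4.3, 1.4, -2.5]
grip_width: 0.185
grasp_force: 48.9
```

>>> apply_moves:
  rows:
    - {"x": 0,"y": -0.3,"z": 2.5,"ax": 0,"ay": 0,"az": 0,"gripper": 1}
    - {"x": 0,"y": -0.3,"z": 2.5,"ax": 0,"ay": 0,"az": 0,"gripper": 1}
    - {"x": 0,"y": 0,"z": 1,"ax": 0,"ay": 0,"az": 0,"gripper": 1}
    - {"x": 0,"y": 0,"z": 0,"ax": 0,"ay": 0,"az": 0,"gripper": 1}
    - {"x": 0,"y": 0,"z": 0,"ax": 0,"ay": 0,"az": 0,"gripper": 1}

```text
clock: 8.73
position: [0.4892, 0.2408, 0.1201]
ee_rot: [0.779, 0.627, 0.0, 0.002]
ft_force: [-12.6, -12.4, 45.3]
grip_width: 0.188
grasp_force: 54.3
```

>>> apply_moves:
  rows:
    - {"x": 0,"y": 0,"z": 1,"ax": 0,"ay": 0,"az": 0,"gripper": 1}
    - {"x": 0,"y": 0,"z": 1,"ax": 0,"ay": 0,"az": 0,"gripper": 1}
    - {"x": 0,"y": 0,"z": 0,"ax": 0,"ay": 0,"az": 0,"gripper": 1}
    - {"x": 0,"y": 0,"z": 0,"ax": 0,"ay": 0,"az": 0,"gripper": 1}

```text
clock: 9.07
position: [0.4892, 0.2408, 0.1199]
ee_rot: [0.779, 0.627, 0.0, 0.002]
ft_force: [-20.8, -17.1, 67.0]
grip_width: 0.19
grasp_force: 56.6
```

The legs are down, with contact at z 0.120 because the bar slipped a few mm in the pads. I'll ease off the load, check the force and then open slowly.

>>> apply_moves:
  rows:
    - {"x": 0,"y": 0,"z": -3,"ax": 0,"ay": 0,"az": 0,"gripper": 1}
    - {"x": 0,"y": 0,"z": -3.5,"ax": 0,"ay": 0,"az": 0,"gripper": 1}
    - {"x": 0,"y": 0,"z": 0,"ax": 0,"ay": 0,"az": 0,"gripper": 1}
    - {"x": 0,"y": 0,"z": 0,"ax": 0,"ay": 0,"az": 0,"gripper": 1}

```text
clock: 9.4
position: [0.4891, 0.2407, 0.1208]
ee_rot: [0.779, 0.627, 0.001, 0.0]
ft_force: [7.9, 1.9, -3.9]
grip_width: 0.187
grasp_force: 49.3
```

>>> apply_moves:
  newtons: 20
  rows:
    - {"x": 0,"y": 0,"z": 0.8,"ax": 0,"ay": 0,"az": 0,"gripper": 1}
    - {"x": 0,"y": 0,"z": 0,"ax": 0,"ay": 0,"az": 0,"gripper": 0.75}
    - {"x": 0,"y": 0,"z": 0,"ax": 0,"ay": 0,"az": 0,"gripper": 0.4}
    - {"x": 0,"y": 0,"z": 0,"ax": 0,"ay": 0,"az": 0,"gripper": 0}
    - {"x": 0,"y": 0,"z": 0,"ax": 0,"ay": 0,"az": 0,"gripper": 0}

```text
clock: 9.82
position: [0.4878, 0.2407, 0.1196]
ee_rot: [0.778, 0.628, -0.001, -0.0]
ft_force: [0.4, -0.4, 0.1]
grip_width: 0.669
grasp_force: 0.0
```

>>> apply_moves:
  rows:
    - {"x": 0,"y": 0,"z": 0,"ax": 0,"ay": 0,"az": 0,"gripper": 0}
    - {"x": 0,"y": 0,"z": 0,"ax": 0,"ay": 0,"az": 0,"gripper": 0}
    - {"x": 0,"y": 0,"z": 0,"ax": 0,"ay": 0,"az": 0,"gripper": 0}
    - {"x": 0,"y": 0,"z": -10,"ax": 0,"ay": 0,"az": 0,"gripper": 0}
    - {"x": 0,"y": 0,"z": -20,"ax": 0,"ay": 0,"az": 0,"gripper": 0}

```text
clock: 10.23
position: [0.4871, 0.2401, 0.149]
ee_rot: [0.778, 0.628, -0.002, -0.001]
ft_force: [0.2, -0.8, 0.1]
grip_width: 1.001
grasp_force: 0.0
```

>>> apply_moves:
  rows:
    - {"x": 0,"y": 0,"z": -30,"ax": 0,"ay": 0,"az": 0,"gripper": 0}
    - {"x": 0,"y": 0,"z": -30,"ax": 0,"ay": 0,"az": 0,"gripper": 0}
    - {"x": 0,"y": 0,"z": -30,"ax": 0,"ay": 0,"az": 0,"gripper": 0}
    - {"x": 0,"y": 0,"z": 0,"ax": 0,"ay": 0,"az": 0,"gripper": 0}
    - {"x": 0,"y": 0,"z": 0,"ax": 0,"ay": 0,"az": 0,"gripper": 0}

```text
clock: 10.65
position: [0.4889, 0.2414, 0.2422]
ee_rot: [0.779, 0.628, 0.002, 0.001]
ft_force: [0.4, 0.7, 0.3]
grip_width: 0.999
grasp_force: 0.0
```

```bash
python3 -c "
from h import *
c=camera('scene'); cv2.imwrite('pics/s4.png',c['color'][:,:,::-1])"
```

```text
(no output)
```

View pics/s4.png

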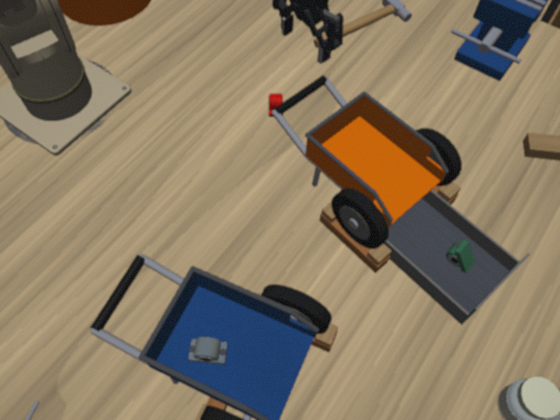

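The skip is back down in its first pose, with its handle at (277,110)–(325,80). The bearing lies in the tray at (460,255), the gripper is clear and the blue skip hasn't moved.

```bash
python3 -c "
from workcell import *
print(hand_in())"
```

```text
the job is handed in; nothing more can be done
None
```

I tipped the orange skip by its handle, the green bearing slid into the tray, and the skip was lowered gently onto its legs and released; the job is handed in at about 11 s, but no verdict was returned.

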